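# Feel along a row of drying sweet potato slices

## Task

Feel whether the row of four large sweet potato slices on the wire rack is dry: with your fingertips, touch each of the four gently from above, one at a time along the row, starting at the end where the round kitchen timer stands, and rest on each for about a second. Do not pick up or shift any slice, do not touch the small round trimmings, and leave the timer and the salt shaker where they stand; finish with your hand clear.

Things in the scene. Friction and masses are not known exactly. Their poses are not given: they have to be found in the camera images.
- rack: steel wire drying rack, 268 x 438 mm, standing on the table; fixed. Origin: centre of its footprint on the table; x along its short side, y along its long side and the row of large slices. Its wires' top is 30 mm up. The wire grid gives: it sinks about 0.5 mm per newton, at most 10 mm, with all that lies on it, and springs back.
- slice_a: large pale-yellow sweet potato slice, oblong with round ends, 70 x 48 x 10 mm, about 35 g, loose, flat on the wires. Origin: centre of its underside; z up, x along its length, across the row (within 0.2 rad of the rack's x). It is the end of the row on the rack's -y side; the four lie about 90 mm apart, up to 15 mm off the row's line.
- slice_b: large pale-yellow sweet potato slice, oblong with round ends, 70 x 48 x 10 mm, about 35 g, loose, flat on the wires. Origin: centre of its underside; z up, x along its length, across the row (within 0.2 rad of the rack's x). It is second from the rack's -y end; the four lie about 90 mm apart, up to 15 mm off the row's line.
- slice_c: large pale-yellow sweet potato slice, oblong with round ends, 70 x 48 x 10 mm, about 35 g, loose, flat on the wires. Origin: centre of its underside; z up, x along its length, across the row (within 0.2 rad of the rack's x). It is third from the rack's -y end; the four lie about 90 mm apart, up to 15 mm off the row's line.
- slice_d: large pale-yellow sweet potato slice, oblong with round ends, 70 x 48 x 10 mm, about 35 g, loose, flat on the wires. Origin: centre of its underside; z up, x along its length, across the row (within 0.2 rad of the rack's x). It is the end of the row on the rack's +y side; the four lie about 90 mm apart, up to 15 mm off the row's line.
- bit_1: small round trimming of the same potato, 22 mm across, 9 mm thick, loose, lying on the wires in the row, between the two middle large slices; to be left alone. Origin: centre of its underside.
- bit_2: small round trimming of the same potato, 22 mm across, 9 mm thick, loose, lying on the wires beside the row, towards the robot (rack -x side); to be left alone. Origin: centre of its underside.
- bit_3: small round trimming of the same potato, 22 mm across, 9 mm thick, loose, lying on the wires beside the row, away from the robot (rack +x side); to be left alone. Origin: centre of its underside.
- timer: squat round white kitchen timer with a grey bar knob on top, 64 mm across, 40 mm high, loose on the table just beyond one end of the rack's long side (rack y about +285 mm or -285 mm); it marks the end to start from. Origin: centre of its underside.
- shaker: steel salt shaker with a domed top, 42 mm across, 68 mm high, loose on the table beyond the other end of the rack; to be left alone. Origin: centre of its underside.
Not all that is in view belongs to the job. Leave any pink or turquoise look-alike of the slice_c alone.

How it is judged:
By the outcome, as a careful person would: the job done as asked, in the order asked, and still so for the second after the job is handed in, with the robot touching nothing.
It also fails if it takes over 58 s, if anything falls off the work surface, if the arm or the gripper's body presses on something with over 40 N, if the wrist force passes 120 N, or if a joint passes its speed limit or range.

## Robot

A 6-joint arm with a two-finger parallel gripper is mounted at the origin on the work surface. World frame = base frame: x ahead of the robot, y to its left, z up, the work surface at z = 0. Lengths are in mm, angles in rad, forces in N, time in s.
With the tool pointing down it reaches from about 275 to 750 mm from the base axis. Payload 10.2 kg.
Tool frame: the origin (TCP) lies at the very end of the fingers, on their centre line; the grasp point (between the pads) lies 19 mm behind it; z points along the fingers, y is the line along which they close (so a half turn about z gives the same grasp; the last joint's range is limited). The gripper opens to 85 mm and grips with 20 to 120 N. Pads are 22 mm wide; open, the fingers measure 114 mm over their backs; the gripper's body (76 mm by 85 mm) begins 54 mm behind the grasp point. The pads swing forward as they close: fully open they stand 13 mm farther back than shut.
Start: joints at [-1.436, 0.313, 1.498, -0, 1.331, -0.223], TCP at [183.85, -491.762, 231.294] pointing down, gripper open.
Joint ranges: [-2.94, 2.94], [-0.97, 2.17], [0.19, 2.56], [-1.23, 4.37], [0.02, 3.11], [-2.88, 2.88]. Speed limits (rad/s): [2.39, 2.39, 3.01, 3.14, 3.14, 3.14].

## Interface

Orientations are given as a unit quaternion [w, x, y, z].
In Python, from rig import ctrl gives the robot as it stands.
- The arm moves only by the tool step_arm, never from a script. Its argument "increments" is a list of rows, each a list of 3 entries, a list of its own where there are three numbers: the shift along the tool's x, y, z in cm, then the turn, a rotation vector about the tool's x, y, z in degrees, then the opening in per cent of the stroke, from 0 (shut) to 100 (fully open). A call has 1 to 8 rows; each row is the pose to reach, as a shift and turn from the pose commanded when the call began, along the tool's axes at that moment; what a row does not reach only later rows make up. A row lasts 1/8 s, in which the tool goes at most 62.5 mm and 10.7 degrees, less where a joint would pass 70% of its speed; a pose out of reach is approached as far as the arm can. A call with a gripper value outside its range is refused whole. The fingers move at their own pace and stop on an object; "squeeze" is the grip in N (left out, the last holds). Time passes only in rows, so rows that repeat a pose let the fingers close. It gives the time, the measured TCP pose, the force, the opening and the grip force at its end, in the units of the state.
- ctrl.sense(): the state, without advancing time (a new reading comes with each control period).
- ctrl.capture(name): name is "scene" or "top" or "wrist"; returns a dict with "img" (420x560x3 uint8, red, green, blue), "fx", "fy", "cx", "cy" (pixels), "extrinsics" (4x4, takes a point from camera to world coordinates). Camera axes: x right, y down, z forward; pixel columns grow to the right and rows downward; lengths in mm; the calibration is good to about 2 mm. A picture is of the moment at which its call begins. There is no depth.
- ctrl.finish_job(): hands the job in; it is judged then, once.
The state is a dict: "time_s": time; "joints": joint angles; "dq": joint speeds; "tau": joint torques, N m; "eef_pos": TCP position; "ee_rot": TCP orientation; "force": force on the tool from outside, world axes, zero at the start; "wrist_torque": the same for the moment, N m; "grip_width": opening from 0.0 (shut) to 1.0 (fully open); "grip_force": force on a finger pad.
Only numpy, scipy, OpenCV 4.12 (cv2) and the standard library are available. Lean on these libraries where they do the work, as an engineer would, in place of code of your own. Each camera call takes 0.05 s, during which the arm holds its last target. There are 200 camera calls.

## Working session

There is one attempt and no reset: what is moved stays moved. The work goes in short steps, Python scripts to look and compute and a tool call to move; the robot and the scene stay as the last step left them, time stands still between calls to the robot, and variables do not carry over. Pictures are saved under pics/ and viewed, at most 10 in all, crops included, and the job is handed in when it is done.

Besides the shell and the picture viewer there is one more tool, called as name([rows], argument=value, ...), one row to a line, values as JSON. step_arm: Moves the arm, as the interface text tells. Its arguments: {"type":"object","properties":{"increments":{"type":"array"},"squeeze":{"type":"number"}},"required":["increments"]}

```bash
mkdir -p pics; ls; python3 - <<'E'
from rig import ctrl
import cv2,pickle
d={n:ctrl.capture(n) for n in("scene","top")}
pickle.dump(d,open('d.pkl','wb'))
for n in d: cv2.imwrite(f'pics/{n}0.png',d[n]['img'][:,:,::-1]); print(n,d[n]['fx'],d[n]['cx'],d[n]['cy'],d[n]['extrinsics'].round(3).tolist() if hasattr(d[n]['extrinsics'],'round') else d[n]['extrinsics'])
s=ctrl.sense();print({k:s[k] for k in('time_s','eef_pos','ee_rot','force','grip_width')})
E
```

```text
pics
scene 497.94157366394745 280.5099483365341 207.95830710371646 [[0.737, 0.46, -0.495, 1109.143], [0.675, -0.5, 0.542, -565.507], [0.002, -0.734, -0.679, 820.655], [0.0, 0.0, 0.0, 1.0]]
top 508.85229560071974 278.23113827393996 213.52850136407847 [[0.019, -0.996, 0.092, 469.171], [-1.0, -0.017, 0.025, 25.743], [-0.023, -0.092, -0.995, 1080.813], [0.0, 0.0, 0.0, 1.0]]
{'time_s': 0.1, 'eef_pos': array([ 183.82517294, -491.51781474,  230.77149592]), 'ee_rot': array([-6.08794238e-04,  9.84039161e-01,  1.77950998e-01,  2.46253473e-05]), 'force': array([-0.083946  ,  0.39086803, -0.25984179]), 'grip_width': 1.001890968615582}
```

View pics/top0.png

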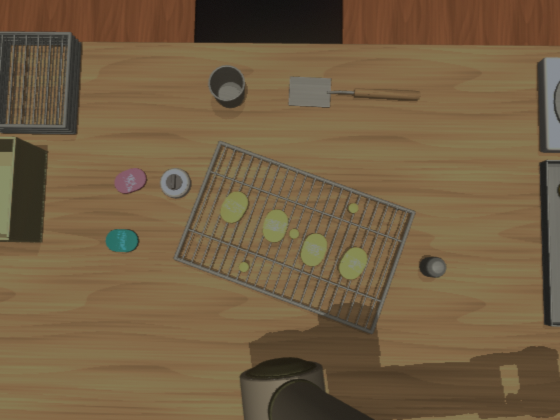

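View pics/scene0.png

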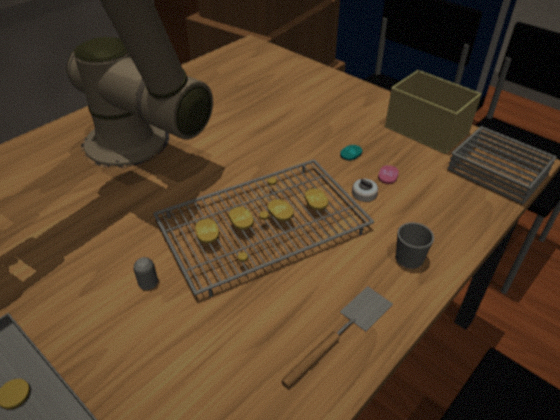

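The top view shows the timer at (175,183) on the left (+y). The slices are at (234,207), (275,226), (314,250) and (353,263), and the bits at (294,234), (244,267) and (353,208). The scene view agrees: the timer stands at (365,189), and the shaker at the other end at (146,272).

```bash
cat > h.py <<'E'
import cv2,numpy as np
from scipy.spatial.transform import Rotation as R
def ray(c,u,v,z):
    E=np.array(c['extrinsics']);d=E[:3,:3]@[(u-c['cx'])/c['fx'],(v-c['cy'])/c['fy'],1];o=E[:3,3]
    return o+d*(z-o[2])/d[2]
def blobs(c,z,amin=15):
    hsv=cv2.cvtColor(c['img'],cv2.COLOR_RGB2HSV)
    m=cv2.inRange(hsv,(24,110,90),(40,255,255));m=cv2.morphologyEx(m,cv2.MORPH_OPEN,np.ones((3,3)))
    out=[]
    for k in cv2.findContours(m,0,2)[0]:
        if cv2.contourArea(k)<amin: continue
        P=np.array([ray(c,*p,z)[:2] for p in k[:,0]],np.float32)
        M=cv2.moments(k);ctr=ray(c,M['m10']/M['m00'],M['m01']/M['m00'],z)
        out.append((M['m10']/M['m00'],M['m01']/M['m00'],ctr[:2],cv2.minAreaRect(P)))
    return out
E
python3 - <<'E'
import pickle;from h import *
d=pickle.load(open('d.pkl','rb'))
for n in d:
    print(n)
    for u,v,c,r in blobs(d[n],40): print(round(u),round(v),c.round(1),np.round(r[1],1),round(r[2]))
s=R.from_quat([9.84039161e-01,1.77950998e-01,2.46253473e-05,-6.08794238e-04]);print(s.as_matrix().round(3))
E
```

```text
scene
206 229 [ 465.7 -105.6] [39.  23.2] 61
239 218 [493.6 -31.6] [11.5 13. ] 43
277 210 [538.7  45.8] [20.8 16.8] 43
311 198 [571.  131.4] [ 9.5 17.9] 40
318 197 [580.9 144.3] [12.1 23.8] 21
top
[[ 0.937  0.35  -0.   ]
 [ 0.35  -0.937  0.001]
 [ 0.    -0.001 -1.   ]]
```

```bash
python3 - <<'E'
import pickle;from h import *
d=pickle.load(open('d.pkl','rb'))
for n,ps in dict(top=[(234,207),(353,263),(294,234),(244,267),(260,180),(250,310)],scene=[(206,229),(281,210),(264,214),(242,257),(230,260)]).items():
    h=cv2.cvtColor(d[n]['img'],cv2.COLOR_RGB2HSV);print(n,[h[v,u].tolist() for u,v in ps])
    x0,y0,x1,y1=(175,140,415,330) if n=='top' else (150,160,380,290)
    m=cv2.inRange(h,(23,90,60),(45,255,255))
    im=cv2.resize(d[n]['img'][y0:y1,x0:x1,::-1],None,fx=2.4,fy=2.4,interpolation=2)
    cv2.imwrite(f'pics/{n}c.png',im)
    for k in cv2.findContours(cv2.morphologyEx(m,2,np.ones((2,2))),0,2)[0]:
        if cv2.contourArea(k)>15:
            P=np.array([ray(d[n],*p,40)[:2] for p in k[:,0]],np.float32);r=cv2.minAreaRect(P);b=cv2.boundingRect(k)
            if x0<b[0]<x1 and y0<b[1]<y1:print(b,np.round(r[0],1),np.round(r[1],1),round(r[2]))
E
```

```text
top [[32, 73, 136], [34, 54, 137], [32, 99, 137], [31, 99, 136], [17, 114, 130], [19, 107, 131]]
(239, 263, 11, 10) [453.6 119.5] [18.2 20.4] 1
(340, 248, 28, 33) [ 466.2 -102.3] [47.2 68.7] 59
(301, 243, 27, 24) [479.1 -19.6] [49.7 42.1] 73
(306, 234, 22, 15) [513.  -29.9] [45.6 22.3] 74
(290, 230, 10, 10) [522.7  17.8] [18.4 18.4] 1
(263, 230, 23, 13) [517.1  61.7] [46.7 23.3] 77
(263, 210, 26, 19) [556.   59.5] [31.7 54.4] 13
(349, 204, 10, 10) [ 578.3 -102.2] [18.5 18.5] 1
(221, 193, 28, 31) [575.9 141.7] [49.2 67.8] 61
scene [[27, 123, 137], [26, 124, 142], [21, 158, 137], [23, 156, 139], [19, 58, 105]]
(197, 224, 22, 12) [ 470.3 -103.9] [43.8 28.3] 59
(234, 211, 17, 12) [496.  -24.3] [44.5 25.4] 72
(270, 205, 18, 11) [540.6  52.6] [41.6 27.9] 84
(307, 193, 20, 11) [579.9 139.4] [40.3 29. ] 65
```

View pics/topc.png

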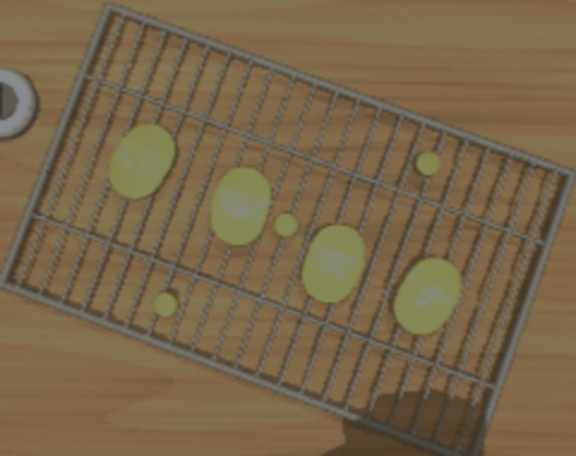

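step_arm([
  [[4.2,-3.25,0],[0,0,0],0],
  [[8.4,-6.5,0],[0,0,0],0],
  [[12.6,-9.75,0],[0,0,0],0],
  [[16.8,-13,0],[0,0,0],0],
  [[21,-16.25,0],[0,0,0],0],
  [[25.2,-19.5,0],[0,0,0],0],
  [[29.4,-22.75,0],[0,0,0],0],
  [[33.6,-26,0],[0,0,0],0],
], squeeze=20)

```text
time_s: 1.1
eef_pos: [408.1, -128.9, 231.2]
ee_rot: [-0.0, 0.984, 0.178, -0.0]
force: [1.0, -0.3, -1.2]
grip_width: -0.003
grip_force: 0.0
```

step_arm([
  [[4.2,-3.25,1],[0,0,0],0],
  [[8.4,-6.5,2],[0,0,0],0],
  [[12.6,-9.75,4],[0,0,0],0],
  [[16.8,-13,6],[0,0,0],0],
  [[21,-16.25,8],[0,0,0],0],
  [[25.2,-19.5,10],[0,0,0],0],
  [[25.2,-19.5,12],[0,0,0],0],
  [[25.2,-19.5,12],[0,0,0],0],
])

```text
time_s: 2.1
eef_pos: [574.3, 140.6, 109.5]
ee_rot: [-0.0, 0.984, 0.178, -0.002]
force: [-0.1, -1.1, 1.2]
grip_width: -0.0
grip_force: 0.0
```

```bash
cat > go.py <<'E'
import sys;from rig import ctrl;from h import *
s=ctrl.sense();p=np.array(s['eef_pos']);q=s['ee_rot'];M=R.from_quat([*q[1:],q[0]]).as_matrix()
print(s['time_s'],p.round(1),np.round(s['force'],2),M.round(3).tolist(),s['grip_width'])
T=dict(d=(575.9,141.7,40),c=(538,58.5,40),b=(498,-21,40),a=(466.2,-102.3,40))
for k in T: print(k,(M.T@(np.array(T[k])-p)/10).round(2),'cm')
E
python3 go.py; python3 - <<'E'
from rig import ctrl
import pickle;from h import *
c=pickle.load(open('d.pkl','rb'))['top']
for u,v in [(234.5,208),(275.7,226.3),(314.3,250),(353.5,264)]: print(ray(c,u,v,40).round(1))
for n in('top','wrist'):
    c=ctrl.capture(n);pickle.dump(c,open(n+'1.pkl','wb'));cv2.imwrite(f'pics/{n}1.png',c['img'][:,:,::-1])
E
```

```text
2.1 [574.3 140.6 109.5] [-0.09 -1.05  1.18] [[0.936, 0.351, -0.004], [0.351, -0.936, -0.0], [-0.004, -0.001, -1.0]] -0.00035551099471937676
d [ 0.22 -0.04  6.95] cm
c [-6.25  6.42  6.97] cm
b [-12.78  12.47   6.99] cm
a [-18.61  18.96   7.  ] cm
[575.1 142.3  40. ]
[538.9  56.6  40. ]
[491.9 -23.   40. ]
[ 465.  -102.8   40. ]
```

View pics/wrist1.png

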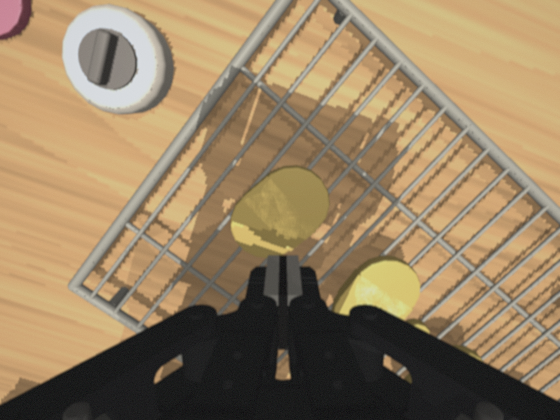

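The wrist view shows slice d at (281,210) just ahead of the shut fingertips, with the timer at (113,60) well clear.

```bash
sed -i 's/^T=.*/T=dict(d=(575.5,142,40),c=(539,57,40),b=(492,-23,40),a=(465.5,-102.5,40))/' go.py; python3 go.py; python3 - <<'E'
import pickle;from h import *
c=pickle.load(open('wrist1.pkl','rb'));print(ray(c,281,210,40).round(1))
E
```

```text
2.2 [575.4 140.  111.9] [0.34 0.35 0.21] [[0.937, 0.35, 0.0], [0.35, -0.937, -0.0], [0.0, 0.0, -1.0]] -0.0005218405203481906
d [ 0.08 -0.19  7.19] cm
c [-6.31  6.5   7.19] cm
b [-13.51  12.35   7.19] cm
a [-18.78  18.87   7.19] cm
[582.1 143.5  40. ]
```

step_arm([
  [[0.1,0,2],[0,0,0],0],
  [[0.1,0,4],[0,0,0],0],
  [[0.1,0,5],[0,0,0],0],
  [[0.1,0,6],[0,0,0],0],
  [[0.1,0,6],[0,0,0],0],
])

```text
time_s: 2.82
eef_pos: [576.2, 140.6, 51.2]
ee_rot: [-0.0, 0.984, 0.178, -0.0]
force: [-0.4, -0.7, -0.6]
grip_width: -0.002
grip_force: 0.0
```

```bash
python3 go.py
```

```text
2.825 [576.2 140.6  51.2] [-0.35 -0.68 -0.65] [[0.937, 0.35, -0.0], [0.35, -0.937, 0.0], [-0.0, -0.0, -1.0]] -0.001635480691698417
d [-0.01 -0.16  1.12] cm
c [-6.4   6.53  1.12] cm
b [-13.61  12.38   1.13] cm
a [-18.87  18.9    1.13] cm
```

step_arm([
  [[0,-0.1,0.6],[0,0,0],0],
  [[0,-0.1,0.9],[0,0,0],0],
  [[0,-0.1,1.05],[0,0,0],0],
  [[0,-0.1,1.15],[0,0,0],0],
  [[0,-0.1,1.25],[0,0,0],0],
  [[0,-0.1,1.3],[0,0,0],0],
  [[0,-0.1,1.3],[0,0,0],0],
])

```text
time_s: 3.7
eef_pos: [575.9, 141.6, 38.5]
ee_rot: [0.0, 0.984, 0.178, 0.0]
force: [0.3, -0.9, 2.5]
grip_width: -0.0
grip_force: 1.5
```

step_arm([
  [[0,0,0],[0,0,0],0],
  [[0,0,0],[0,0,0],0],
  [[0,0,0],[0,0,0],0],
  [[0,0,0],[0,0,0],0],
  [[0,0,0],[0,0,0],0],
  [[0,0,0],[0,0,0],0],
  [[0,0,0],[0,0,0],0],
])

```text
time_s: 4.58
eef_pos: [575.9, 141.6, 38.3]
ee_rot: [0.0, 0.984, 0.178, 0.0]
force: [-1.0, 0.3, 2.8]
grip_width: 0.0
grip_force: 1.7
```

step_arm([
  [[0,0,-0.3],[0,0,0],0],
  [[0,0,-1],[0,0,0],0],
  [[0,0,-3],[0,0,0],0],
  [[-2.5,2.5,-5],[0,0,0],0],
  [[-5,5,-5],[0,0,0],0],
  [[-6.4,6.7,-5],[0,0,0],0],
  [[-6.4,6.7,-4],[0,0,0],0],
  [[-6.4,6.7,-4],[0,0,0],0],
])

```text
time_s: 5.58
eef_pos: [539.1, 57.0, 77.5]
ee_rot: [-0.0, 0.984, 0.178, -0.001]
force: [-0.3, -0.1, 0.3]
grip_width: -0.001
grip_force: 0.0
```

```bash
python3 go.py;python3 - <<'E'
from rig import ctrl
from h import *
for n in('top','wrist'):
    c=ctrl.capture(n);cv2.imwrite(f'pics/{n}2.png',c['img'][:,:,::-1])
E
```

```text
5.575 [539.1  57.   77.5] [-0.27 -0.13  0.32] [[0.937, 0.35, -0.002], [0.35, -0.937, 0.0], [-0.001, -0.001, -1.0]] -0.0013844316604883845
d [ 6.4  -6.68  3.75] cm
c [0.   0.   3.75] cm
b [-7.2   5.85  3.75] cm
a [-12.47  12.37   3.76] cm
```

View pics/wrist2.png

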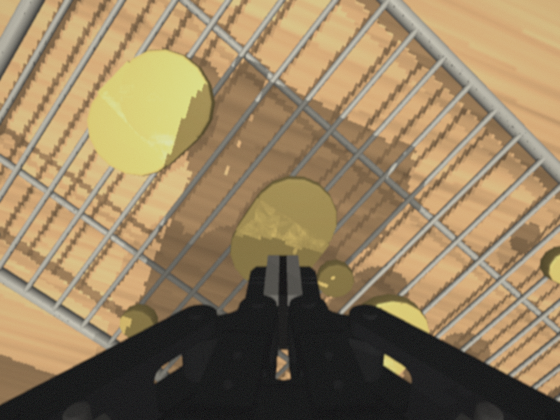

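Slice c at (284,228) is under the fingertips. The bit at (335,278) is clear of them, and slice d at (150,112) is in place.

step_arm([
  [[0,0,2],[0,0,0],0],
  [[0,0,3.2],[0,0,0],0],
  [[0,0,3.6],[0,0,0],0],
  [[0,0,3.75],[0,0,0],0],
  [[0,0,3.85],[0,0,0],0],
  [[0,0,3.95],[0,0,0],0],
  [[0,0,4],[0,0,0],0],
  [[0,0,4],[0,0,0],0],
])

```text
time_s: 6.68
eef_pos: [539.6, 56.5, 38.6]
ee_rot: [0.0, 0.984, 0.178, 0.0]
force: [-0.3, 0.2, 2.6]
grip_width: -0.0
grip_force: 1.4
```

step_arm([
  [[0,0,0],[0,0,0],0],
  [[0,0,0],[0,0,0],0],
  [[0,0,0],[0,0,0],0],
  [[0,0,0],[0,0,0],0],
  [[0,0,0],[0,0,0],0],
  [[0,0,0],[0,0,0],0],
  [[0,0,0],[0,0,0],0],
])

```text
time_s: 7.55
eef_pos: [539.5, 56.4, 38.4]
ee_rot: [0.0, 0.984, 0.178, 0.0]
force: [2.2, 0.6, 2.3]
grip_width: 0.003
grip_force: 1.6
```

step_arm([
  [[0,0,-0.3],[0,0,0],0],
  [[0,0,-1],[0,0,0],0],
  [[0,0,-3],[0,0,0],0],
  [[-2.5,2,-5],[0,0,0],0],
  [[-5,4,-5],[0,0,0],0],
  [[-7.2,5.85,-5],[0,0,0],0],
  [[-7.2,5.85,-4],[0,0,0],0],
  [[-7.2,5.85,-4],[0,0,0],0],
])

```text
time_s: 8.55
eef_pos: [492.1, -23.0, 77.6]
ee_rot: [-0.0, 0.984, 0.178, -0.001]
force: [0.2, 0.1, 0.4]
grip_width: -0.001
grip_force: 0.0
```

```bash
python3 go.py;python3 - <<'E'
from rig import ctrl
from h import *
c=ctrl.capture('wrist');cv2.imwrite(f'pics/wrist3.png',c['img'][:,:,::-1])
E
```

```text
8.55 [492.1 -23.   77.6] [0.18 0.1  0.39] [[0.937, 0.35, -0.002], [0.35, -0.937, 0.001], [-0.001, -0.001, -1.0]] -0.0011799746916397829
d [ 13.6  -12.53   3.76] cm
c [ 7.2  -5.85  3.76] cm
b [-0.   -0.    3.76] cm
a [-5.27  6.52  3.76] cm
```

View pics/wrist3.png

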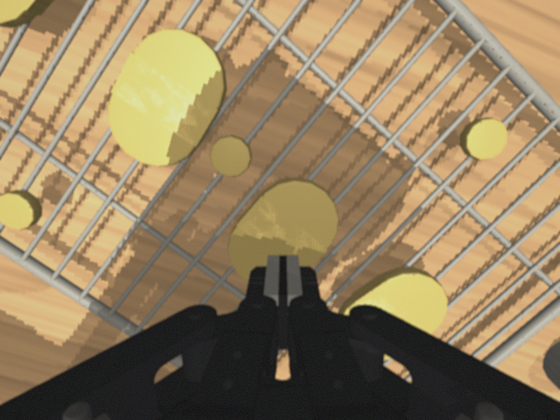

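Slice b at (284,232) is under the fingertips, and slice c at (167,97) and the bit at (230,156) have not moved. The same touch works here, then on to slice a.

step_arm([
  [[0,0,2],[0,0,0],0],
  [[0,0,3.2],[0,0,0],0],
  [[0,0,3.6],[0,0,0],0],
  [[0,0,3.75],[0,0,0],0],
  [[0,0,3.85],[0,0,0],0],
  [[0,0,3.95],[0,0,0],0],
  [[0,0,4],[0,0,0],0],
  [[0,0,4],[0,0,0],0],
])

```text
time_s: 9.6
eef_pos: [492.7, -23.6, 38.6]
ee_rot: [0.0, 0.984, 0.178, 0.0]
force: [-0.4, 0.5, 2.7]
grip_width: 0.001
grip_force: 1.4
```

step_arm([
  [[0,0,0],[0,0,0],0],
  [[0,0,0],[0,0,0],0],
  [[0,0,0],[0,0,0],0],
  [[0,0,0],[0,0,0],0],
  [[0,0,0],[0,0,0],0],
  [[0,0,0],[0,0,0],0],
  [[0,0,0],[0,0,0],0],
])

```text
time_s: 10.48
eef_pos: [492.5, -23.6, 38.3]
ee_rot: [0.0, 0.984, 0.178, 0.0]
force: [3.7, 0.5, 3.9]
grip_width: -0.0
grip_force: 1.6
```

step_arm([
  [[0,0,-0.3],[0,0,0],0],
  [[0,0,-1],[0,0,0],0],
  [[0,0,-3],[0,0,0],0],
  [[-2,2.5,-5],[0,0,0],0],
  [[-4,5,-5],[0,0,0],0],
  [[-5.3,6.5,-5],[0,0,0],0],
  [[-5.3,6.5,-4],[0,0,0],0],
  [[-5.3,6.5,-4],[0,0,0],0],
])

```text
time_s: 11.48
eef_pos: [465.0, -102.2, 77.4]
ee_rot: [-0.001, 0.984, 0.178, -0.001]
force: [0.5, 1.2, -0.1]
grip_width: 0.003
grip_force: 0.0
```

```bash
python3 go.py
```

```text
11.475 [ 465.  -102.2   77.4] [ 0.49  1.19 -0.12] [[0.937, 0.35, -0.002], [0.35, -0.937, 0.001], [-0.001, -0.002, -1.0]] 0.003492373543526406
d [ 18.91 -18.99   3.75] cm
c [ 12.51 -12.31   3.75] cm
b [ 5.31 -6.46  3.75] cm
a [0.04 0.05 3.74] cm
```

step_arm([
  [[0,0,2],[0,0,0],0],
  [[0,0,3.2],[0,0,0],0],
  [[0,0,3.6],[0,0,0],0],
  [[0,0,3.75],[0,0,0],0],
  [[0,0,3.85],[0,0,0],0],
  [[0,0,3.95],[0,0,0],0],
  [[0,0,4],[0,0,0],0],
  [[0,0,4],[0,0,0],0],
])

```text
time_s: 12.48
eef_pos: [465.8, -103.0, 38.6]
ee_rot: [0.0, 0.984, 0.178, 0.0]
force: [0.6, 0.1, 3.1]
grip_width: 0.0
grip_force: 1.4
```

step_arm([
  [[0,0,0],[0,0,0],0],
  [[0,0,0],[0,0,0],0],
  [[0,0,0],[0,0,0],0],
  [[0,0,0],[0,0,0],0],
  [[0,0,0],[0,0,0],0],
  [[0,0,0],[0,0,0],0],
  [[0,0,0],[0,0,0],0],
])

```text
time_s: 13.35
eef_pos: [465.6, -103.1, 38.4]
ee_rot: [0.0, 0.984, 0.178, 0.0]
force: [2.4, 0.0, 3.0]
grip_width: -0.0
grip_force: 1.6
```

step_arm([
  [[0,0,-0.3],[0,0,0],0],
  [[0,0,-1],[0,0,0],0],
  [[0,0,-4],[0,0,0],0],
  [[0,0,-8],[0,0,0],0],
  [[0,0,-12],[0,0,0],0],
  [[0,0,-16],[0,0,0],0],
  [[-3,3,-19],[0,0,0],0],
  [[-6,6,-19],[0,0,0],0],
])

```text
time_s: 14.35
eef_pos: [430.3, -181.2, 230.6]
ee_rot: [0.001, 0.984, 0.179, 0.001]
force: [0.8, -0.0, -0.3]
grip_width: 0.001
grip_force: 0.0
```

step_arm([
  [[-4,4,0],[0,0,0],0],
  [[-8,8,0],[0,0,0],0],
  [[-12,12,0],[0,0,0],0],
  [[-16,16,0],[0,0,0],0],
  [[-20,20,0],[0,0,0],0],
  [[-22,22,0],[0,0,0],0],
  [[-22,22,0],[0,0,0],0],
  [[-22,22,0],[0,0,0],0],
])

```text
time_s: 15.35
eef_pos: [301.6, -462.4, 228.3]
ee_rot: [-0.0, 0.984, 0.178, 0.0]
force: [1.1, 0.1, 0.2]
grip_width: -0.004
grip_force: 0.0
```

```bash
python3 - <<'E'
from rig import ctrl
from h import *
import pickle
a=pickle.load(open('d.pkl','rb'))['top']['img']
c=ctrl.capture('top')['img'];cv2.imwrite('pics/top5.png',np.vstack([x[140:330,105:455,::-1] for x in(a,c)]))
for p in [(213,185,45,45),(255,205,40,42),(294,228,40,42),(333,243,40,40),(160,165,32,36),(420,250,30,35)]:
    x,y,w,h=p;g=[cv2.cvtColor(i,7)[y:y+h,x:x+w].astype(np.float32) for i in(a,c)];print(np.round(cv2.phaseCorrelate(*g),2) if 0 else cv2.phaseCorrelate(*g))
print(ctrl.sense()['time_s'])
E
```

```text
((0.5205979568246235, 0.49278684504575665), 0.9823892753506884)
((-0.07544427240531348, 0.5745223816989586), 1.0040997197892931)
((-0.045805765236451634, 0.6073669620153055), 0.9850829570823245)
((0.02122504007742876, 0.08457989200852012), 0.9728355202078819)
((0.038983222904834136, -0.04113583335078275), 0.9837649660702381)
((0.009375277176708607, 0.05024001298128056), 1.0226593013162966)
15.4
```

View pics/top5.png

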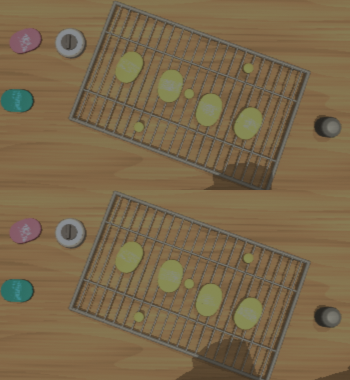

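In the before and after crops everything is in the same place. The 0.5 px shifts on some patches come from how phase correlation handles odd patch sizes.

```bash
python3 -c "
from rig import ctrl
print(ctrl.finish_job())"
```

```text
the job is handed in; nothing more can be done
None
```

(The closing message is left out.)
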